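# Hold a hinge leaf in line for its pin

## Robot

A 6-joint arm with a two-finger parallel gripper is mounted at the origin on a cart in front of the work surface, level with it; the furniture and walls round the work are solid. World frame = base frame: x ahead of the robot, y to its left, z up, the work surface at z = 0. Lengths are in mm, angles in rad, forces in N, time in s.
With the tool pointing down it reaches from about 275 to 725 mm from the base axis. Payload 15.9 kg.
Tool frame: the origin (TCP) lies midway between the tips of the shut fingers; the grasp point (between the pads) lies 19 mm behind it; z points along the fingers, y is the line along which they close (so a half turn about z gives the same grasp; the last joint's range is limited). The gripper opens to 85 mm and grips with 20 to 120 N. Pads are 22 mm wide; open, the fingers measure 114 mm over their backs; the gripper's body (76 mm by 85 mm) begins 54 mm behind the grasp point. The pads swing forward as they close: fully open they stand 13 mm farther back than shut.
Start: joints at [-1.312, 0.213, -0.034, 1.323, 0, 1.571], TCP at [127.955, -483.335, 231.306] pointing down, gripper open.
Joint ranges: [-2.98, 2.98], [-0.74, 1.72], [-1.14, 1.35], [-2.1, 2.04], [-1.57, 1.44], [-3.14, 3.14]. Speed limits (rad/s): [1.89, 1.89, 2.39, 2.57, 3.14, 3.14].

## Interface

Orientations are given as a unit quaternion [x, y, z, w].
In Python, from workcell import ctrl gives the robot as it stands.
- The arm moves only by the tool move_arm, never from a script. Its argument "motion" is a list of rows, each a list of 7 numbers: the shift along the world's x, y, z in m, then the turn, a rotation vector about the world's x, y, z in rad, then the closure in counts, from 0 (fully open) to 255 (shut). In form: [[tx, ty, tz, wx, wy, wz, hand], ...]. A call has 1 to 10 rows; each row is the pose to reach, as a shift and turn from the pose commanded when the call began; what a row does not reach only later rows make up. A row lasts 1/10 s, in which the tool goes at most 50 mm and 8.59 degrees, less where a joint would pass 70% of its speed; a pose out of reach is approached as far as the arm can. A call with a gripper value outside its range is refused whole. The fingers move at their own pace and stop on an object; "grip_force" is the grip in N (left out, the last holds). Time passes only in rows, so rows that repeat a pose let the fingers close. It gives the time, the measured TCP pose, the force, the opening and the grip force at its end, in the units of the state.
- ctrl.read_state(): the state, without advancing time (a new reading comes with each control period).
- ctrl.read_camera(name): name is "scene" or "top"; returns (picture, depth): 384x512x3 uint8, red, green, blue; 384x512 float32, mm along the optical axis (not along the pixel's ray), 0 where there is no reading.
- ctrl.get_calibration(name): a dict with "fov_y" (degrees; the focal length in pixels is half the picture's height over the tangent of half this angle, whatever the lens; pixels are square), "cx", "cy" (the principal point, pixels), "k1" (the pictures are not rectified: a ray, as slopes to the right and down, at radius r is drawn at 1 + k1 r^2 times it, then the intrinsics apply), "view" (4x4, takes a point from world to camera coordinates). Camera axes: x right, y up, looking along -z (the intrinsics and any distortion apply to the point x, -y, -z); pixel columns grow to the right and rows downward; lengths in mm; the calibration is good to about 2 mm. A picture is of the moment at which its call begins. get_calibration takes no time and is no camera call.
- ctrl.hand_in(): hands the job in; it is judged then, once.
The state is a dict: "time_s": time; "q": joint angles; "dq": joint speeds; "joint_torque": joint torques, N m; "tcp_pos": TCP position; "eef_rot": TCP orientation; "wrist_force": force on the tool from outside, world axes, zero at the start; "torque": the same for the moment, N m; "gripper_width": finger opening in mm; "grip_force": force on a finger pad.
Only numpy, scipy, OpenCV 4.12 (cv2) and the standard library are available. Lean on these libraries where they do the work, as an engineer would, in place of code of your own. Each camera call takes 0.05 s, during which the arm holds its last target. There are 200 camera calls.

## Task

First draw the hinge pin on the jamb up by its head until the dark ring on the pin just shows whole above the upper knuckle, and leave it there. Then pick up the door stile whose hinge leaf has a single knuckle in the middle, bring that knuckle gently in between the jamb's two knuckles so that the holes line up for the pin, and finish while holding it there upright in the gripper, resting on nothing. Leave the spare leaf with two knuckles standing where it is.

Things in the scene. Friction and masses are not known exactly. Their poses are not given: they have to be found in the camera images.
- pin (a joint): slide of the hinge pin in the upper knuckle, m: 0 fully down (pin reaches 24 mm down into the gap), grows as it is drawn up, stop at 0.055. The lower edge of the pin's dark ring (4 mm high) is level with the top of the upper knuckle at 0.032. Starts at 0 to 0.008. 3 N of friction keep it where it is left.
- pin_head (a point): middle of the pin's knurled steel head, 18 mm across and 24 mm high, on the hinge axis; moves with the pin. Fully down, this point is at z = 0.159 and the head's underside is 10 mm above the top of the upper knuckle. The pin is 8 mm thick.
- hinge_gap (a point): point on the hinge axis half-way up the gap between the jamb's two fixed knuckles, 96 mm above the bench; z is up along the axis, +x points out of the jamb to the open side. Knuckles: 20 mm outside, bore 12 mm; lower from z = 0.055 to 0.080, upper from 0.112 to 0.137, so the gap is 32 mm high.
- leaf_centre (a point): centre of the aluminium door stile with the wanted leaf, 50 mm above its underside. The stile is 50 mm (its x) by 24 mm (its y) by 100 mm high and stands upright on the bench; grip it across the 24 mm. The 4 mm steel leaf leaves it on its -x side. Weighs 0.18 to 0.35 kg in all.
- leaf_bore (a point): middle of the bore of the wanted leaf's single knuckle, 75 mm from the stile's centre along the stile's -x and 11 mm above it (61 mm above the underside); axes as the stile, z along the bore. Knuckle 26 mm high, 20 mm outside, bore 12 mm; within 13 mm of its axis the leaf is no higher than the knuckle.
- spare_centre (a point): centre of the spare door stile, the same size, whose leaf has two knuckles, one low and one high, with a gap between; it does not fit and stays where it stands.
- jamb: fixed jamb; origin on the hinge axis at bench level, axes as hinge_gap. Aluminium block 45 x 45 mm, 133 mm high, 45 to 90 mm behind the axis (-x), on a base plate 100 x 90 x 8 mm that begins 15 mm behind the axis. Its steel leaf, 4 mm thick, ends 13 mm behind the axis and carries the two knuckles.

How it is judged:
By the outcome, as a careful person would: the job done as asked, in the order asked, and still so for the second after the job is handed in, while the arm keeps its last pose, push and grip.
It also fails if it takes over 48 s, if anything falls off the work surface, if the arm or the gripper's body presses on something with over 40 N, if the wrist force passes 120 N, or if a joint passes its speed limit or range.

## Working session

There is one attempt and no reset: what is moved stays moved. The work goes in short steps, Python scripts to look and compute and a tool call to move; the robot and the scene stay as the last step left them, time stands still between calls to the robot, and variables do not carry over. Pictures are saved under pics/ and viewed, at most 10 in all, crops included, and the job is handed in when it is done.

Besides the shell and the picture viewer there is one more tool, called after "Request:" as name(argument=value, ...), one argument or row to a line, values as JSON. move_arm: Moves the arm, as the interface text tells. Its arguments: {"type":"object","properties":{"motion":{"type":"array","items":{"type":"array","items":{"type":"number"}}},"grip_force":{"type":"number"}},"required":["motion"]}

```bash
mkdir -p pics
cat > h.py <<'E'
import numpy as np, cv2
from workcell import ctrl
def cloud(name):
    img,d=ctrl.read_camera(name); c=ctrl.get_calibration(name)
    H,W=d.shape; f=H/2/np.tan(np.radians(c['fov_y'])/2)
    K=np.array([[f,0,c['cx']],[0,f,c['cy']],[0,0,1.]])
    u,v=np.meshgrid(np.arange(W),np.arange(H))
    p=cv2.undistortPoints(np.stack([u,v],-1).reshape(-1,1,2).astype(float),K,np.array([c['k1'],0,0,0.])).reshape(H,W,2)
    P=np.stack([p[...,0]*d,-p[...,1]*d,-d,np.ones_like(d)],-1)
    X=(P@np.linalg.inv(np.array(c['view'])).T)[...,:3]; X[d==0]=np.nan
    return img,d,X
E
python3 - <<'E'
from h import *
for n in ['scene','top']:
    img,d,X=cloud(n); np.savez(f'{n}.npz',img=img,X=X)
    cv2.imwrite(f'pics/{n}0.png',img[...,::-1]); c=ctrl.get_calibration(n); print(n,c['fov_y'],c['k1'],np.linalg.inv(np.array(c['view']))[:3].round(2).tolist())
print(ctrl.read_state())
E
```

```text
scene 49.868657839618585 0.02120617099383316 [[-0.92, 0.28, -0.28, 258.71], [-0.4, -0.68, 0.62, 664.22], [-0.02, 0.68, 0.73, 826.41]]
top 52.367939960426995 -0.09497701884619209 [[0.01, 0.99, -0.13, 413.04], [-1.0, 0.01, 0.01, 65.17], [0.02, 0.13, 0.99, 1145.24]]
{'time_s': 0.1, 'q': array([-1.31196848e+00,  2.13291240e-01, -3.49659406e-02,  1.32348946e+00,
        1.00097693e-05,  1.57078217e+00]), 'dq': array([ 0.00054519, -0.00255242,  0.00030892, -0.00069976,  0.00046466,
       -0.00075809]), 'joint_torque': array([ 2.99642408e-03, -6.87251258e+01,  4.87805986e+01,  1.21615993e-02,
        3.28403867e-04,  1.30090891e-05]), 'tcp_pos': array([ 127.90251509, -483.06371258,  230.88556017]), 'eef_rot': array([ 9.91636674e-01,  1.29059991e-01, -5.63539241e-05, -4.71828846e-04]), 'wrist_force': array([ 0.63032535, -0.07791704, -0.16912436]), 'torque': array([-0.00795334,  0.00513529,  0.01214995]), 'grip_force': 0.0, 'gripper_width': 85.26898807734409}
```

View pics/scene0.png

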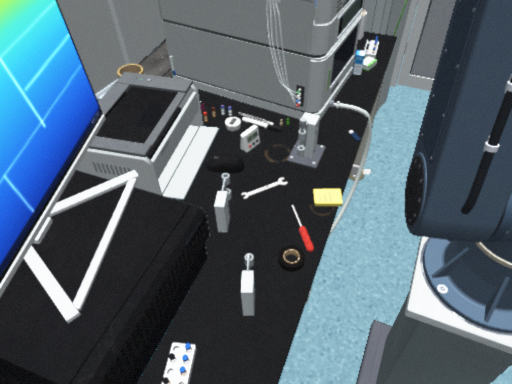

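View pics/top0.png

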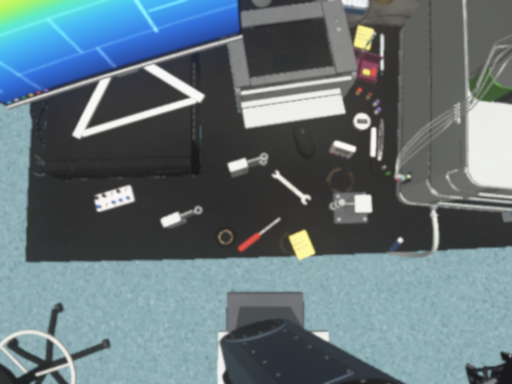

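Run:
```python
from h import *
s=np.load('scene.npz'); t=np.load('top.npz')
def cr(z,u,v,w=32,h=36): return cv2.resize(z['img'][v-h:v+h,u-w:u+w,::-1],None,fx=4,fy=4,interpolation=cv2.INTER_CUBIC)
a=np.hstack([cr(s,223,205),cr(s,249,285),cr(s,307,138)]); b=np.hstack([cr(t,248,165),cr(t,182,215),cr(t,350,205)])
cv2.imwrite('pics/crops.png',np.vstack([a,b]))
for n,z,boxes in [('top',t,dict(A=(225,148,272,178),B=(158,203,206,229),J=(325,185,378,228))),('scene',s,dict(A=(212,168,235,235),B=(236,250,260,318),J=(285,105,330,168)))]:
    for k,(u0,v0,u1,v1) in boxes.items():
        P=z['X'][v0:v1,u0:u1].reshape(-1,3); P=P[np.isfinite(P).all(1)]
        print(n,k,len(P))
        for lo,hi in [(20,55),(55,90),(90,110),(110,128),(128,150),(150,200)]:
            Q=P[(P[:,2]>lo)&(P[:,2]<hi)]
            if len(Q)>3:
                print('  z',lo,hi,len(Q),np.median(Q,0).round(1),Q.min(0).round(0),Q.max(0).round(0))
                if (k!='J' and lo==90) or (k=='J' and lo==128):
                    r=cv2.minAreaRect(Q[:,:2].astype(np.float32)); print('   rect',np.round(r[0],1),np.round(r[1],1),round(r[2],1))
```

```text
top A 1402
  z 20 55 86 [628.1  67.4  40.7] [599.  24.  20.] [650. 125.  55.]
  z 55 90 81 [626.   75.7  75.9] [599.  23.  56.] [647. 123.  90.]
  z 90 110 236 [621.1  94.5 100.3] [600.  24.  90.] [649. 130. 106.]
   rect [627.6  75.8] [ 24.4 108.5] 19.6
top B 1246
  z 20 55 52 [469.2 257.4  40.2] [448. 204.  20.] [493. 302.  55.]
  z 55 90 97 [485.  236.9  72.8] [449. 203.  56.] [505. 296.  90.]
  z 90 110 203 [467.8 278.   99.7] [448. 225.  91.] [492. 310. 105.]
   rect [474.1 265.8] [24.4 87.2] 22.2
top J 2271
  z 20 55 45 [ 496.5 -205.    37.3] [ 488. -245.   22.] [ 532. -203.   55.]
  z 55 90 85 [ 506.1 -204.2   75.5] [ 488. -247.   56.] [ 532. -151.   90.]
  z 90 110 40 [ 508.  -204.9  100.4] [ 487. -224.   90.] [ 532. -183.  110.]
  z 110 128 47 [ 500.7 -205.4  118.5] [ 488. -248.  110.] [ 530. -152.  128.]
  z 128 150 325 [ 510.1 -223.6  132.9] [ 489. -251.  128.] [ 532. -152.  142.]
   rect [ 510.7 -201.4] [42.9 99.7] 0.3
  z 150 200 54 [ 508.7 -156.6  175.9] [ 501. -167.  155.] [ 518. -150.  180.]
scene A 1533
  z 20 55 170 [609.7 122.9  38.9] [597. -66.  20.] [689. 133.  5
[... 260 characters left out ...]
.]
  z 55 90 203 [462.3 300.1  71.2] [446. 205.  55.] [503. 310.  90.]
  z 90 110 328 [465.4 283.6 100.9] [446. 225.  90.] [490. 310. 105.]
   rect [473.5 266.9] [23.8 88.7] 23.8
scene J 2821
  z 20 55 386 [ 532.  -367.3   38.1] [ 486. -459.   20.] [ 633. -201.   55.]
  z 55 90 330 [ 507.4 -207.3   68.5] [ 486. -400.   55.] [ 607. -148.   90.]
  z 90 110 79 [ 497.8 -205.3  100.6] [ 486. -246.   90.] [ 529. -154.  110.]
  z 110 128 103 [ 500.2 -204.2  120.1] [ 485. -244.  110.] [ 529. -148.  128.]
  z 128 150 204 [ 505.2 -219.2  133.8] [ 487. -250.  128.] [ 530. -149.  149.]
   rect [ 507.1 -198.9] [ 42.8 100.7] 2.3
  z 150 200 72 [ 506.1 -153.8  170.9] [ 499. -168.  152.] [ 516. -149.  180.]
```

View pics/crops.png

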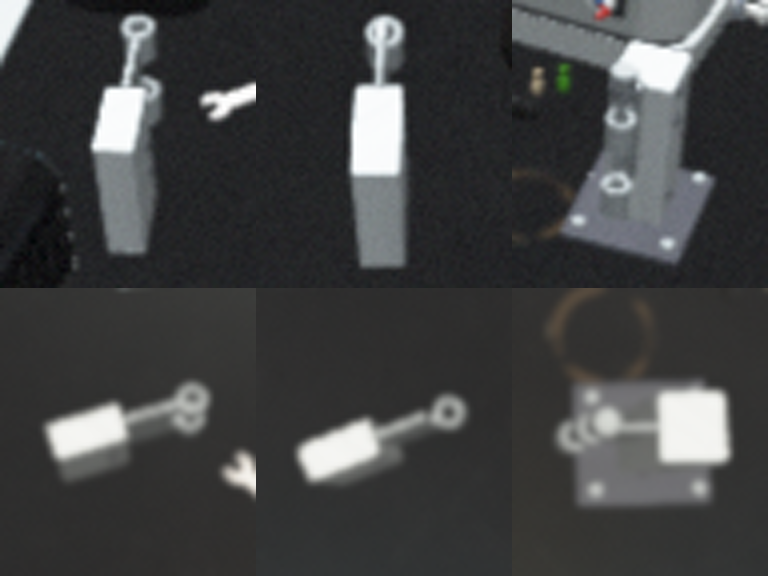

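```bash
cat >> h.py <<'E'
def pts(X,box,lo,hi):
    u0,v0,u1,v1=box; P=X[v0:v1,u0:u1].reshape(-1,3); P=P[np.isfinite(P).all(1)]
    return P[(P[:,2]>lo)&(P[:,2]<hi)]
def rect(Q):
    # face centre and long-axis yaw from pixel moments-free minAreaRect
    return cv2.minAreaRect(Q[:,:2].astype(np.float32))
E
python3 - <<'E'
from h import *
B=dict(top=(158,203,206,229),scene=(236,250,260,318)); J=dict(top=(325,185,378,228),scene=(285,105,330,168))
for n in ['top','scene']:
    X=np.load(n+'.npz')['X']
    Q=pts(X,B[n],97,106); K=pts(X,B[n],66,80)
    Q=Q[Q[:,1]>256]; c=rect(Q); print(n,'stile',np.round(c[0],1),np.round(c[1],1),round(c[2],1),'mean',Q.mean(0).round(1))
    K=K[(K[:,1]<225)&(K[:,0]>488)]; print(' knuckle',len(K),K.mean(0).round(1),K.min(0).round(0),K.max(0).round(0))
    Q=pts(X,J[n],128,145); b=Q[Q[:,1]<-195]; c=rect(b); print(' block',np.round(c[0],1),np.round(c[1],1),round(c[2],1),np.median(b[:,2]).round(1))
    l=Q[(Q[:,1]>-190)&(Q[:,1]<-172)]; print(' leaf',len(l),l.mean(0).round(1))
    h=pts(X,J[n],170,200); print(' head',len(h),h.mean(0).round(1),np.median(h[:,2]).round(1))
E
```

```text
top stile [467.8 281.2] [24.1 53.9] 22.9 mean [467.7 281.5 100.1]
 knuckle 31 [496.3 212.7  73.4] [488. 204.  69.] [505. 223.  77.]
 block [ 510.9 -223.9] [42.9 54.8] 0.3 132.8
 leaf 10 [ 509.1 -183.8  134.5]
 head 42 [ 508.8 -158.7  176.4] 176.5
scene stile [466.8 282.1] [23.8 55.4] 23.8 mean [465.1 283.8 100.9]
 knuckle 39 [496.1 214.2  73. ] [488. 205.  66.] [503. 225.  77.]
 block [ 508.3 -225.5] [42.9 47.5] 2.0 133.4
 leaf 3 [ 506.3 -179.1  133.6]
 head 38 [ 507.5 -156.7  175.7] 176.6
```

Request:
move_arm(
  motion=[
    [0.038, 0.033, 0.029, 0, 0, 0.133, 100],
    [0.076, 0.065, 0.029, 0, 0, 0.266, 100],
    [0.114, 0.098, 0.029, 0, 0, 0.4, 100],
    [0.152, 0.13, 0.029, 0, 0, 0.532, 100],
    [0.19, 0.163, 0.029, 0, 0, 0.665, 100],
    [0.228, 0.195, 0.029, 0, 0, 0.8, 100],
    [0.266, 0.228, 0.029, 0, 0, 0.93, 100],
    [0.304, 0.26, 0.029, 0, 0, 1.064, 100],
    [0.342, 0.293, 0.029, 0, 0, 1.2, 100],
    [0.38, 0.3255, 0.029, 0, 0, 1.33, 100],
  ],
  grip_force=30,
)

```text
time_s: 1.1
tcp_pos: [503.7, -160.6, 260.2]
eef_rot: [0.699, 0.715, -0.0, -0.0]
wrist_force: [0.4, -1.3, -0.3]
gripper_width: 51.9
grip_force: 0.0
```

Request:
move_arm(
  motion=[
    [0, 0, -0.04, 0, 0, 0, 100],
    [0, 0, -0.08, 0, 0, 0, 100],
    [0, 0, -0.105, 0, 0, 0, 100],
    [0, 0, -0.113, 0, 0, 0, 100],
    [0, 0, -0.113, 0, 0, 0, 160],
    [0, 0, -0.113, 0, 0, 0, 230],
    [0, 0, -0.113, 0, 0, 0, 230],
    [0, 0, -0.113, 0, 0, 0, 230],
    [0, 0, -0.113, 0, 0, 0, 230],
    [0, 0, -0.113, 0, 0, 0, 230],
  ],
)

```text
time_s: 2.1
tcp_pos: [507.4, -162.8, 150.5]
eef_rot: [0.7, 0.714, 0.003, 0.004]
wrist_force: [24.9, 3.8, -2.6]
gripper_width: 16.6
grip_force: 31.5
```

Run:
```python
from h import *
s=ctrl.read_state(); print(s['tcp_pos'],s['wrist_force'],s['gripper_width'],s['grip_force'])
```

```text
[ 507.38835487 -162.76613468  150.49598024] [24.92236893  3.83929822 -2.56121001] 16.63416797971784 31.48607701063156
```

Request:
move_arm(
  motion=[
    [0.002, 0, 0, 0, 0, 0, 230],
    [0.004, 0, 0, 0, 0, 0, 230],
    [0.004, 0, 0, 0, 0, 0, 230],
  ],
)

```text
time_s: 2.4
tcp_pos: [507.7, -162.7, 148.8]
eef_rot: [0.701, 0.713, 0.001, 0.001]
wrist_force: [5.6, 1.5, 3.2]
gripper_width: 17.0
grip_force: 31.9
```

Request:
move_arm(
  motion=[
    [0.001, 0, 0.005, 0, 0, 0, 230],
    [0.001, 0, 0.01, 0, 0, 0, 230],
    [0.001, 0, 0.015, 0, 0, 0, 230],
    [0.001, 0, 0.02, 0, 0, 0, 230],
    [0.001, 0, 0.025, 0, 0, 0, 230],
    [0.001, 0, 0.028, 0, 0, 0, 230],
    [0.001, 0, 0.028, 0, 0, 0, 230],
    [0.001, 0, 0.028, 0, 0, 0, 230],
  ],
)

```text
time_s: 3.2
tcp_pos: [507.7, -162.6, 175.6]
eef_rot: [0.701, 0.713, 0.0, 0.0]
wrist_force: [3.8, -2.1, 3.3]
gripper_width: 16.9
grip_force: 31.8
```

Run:
```python
from h import *
img,d,X=cloud('scene'); np.savez('s1.npz',img=img,X=X)
cv2.imwrite('pics/s1.png',cv2.resize(img[70:170,270:350,::-1],None,fx=6,fy=6,interpolation=cv2.INTER_CUBIC))
```

```text
(no output)
```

View pics/s1.png

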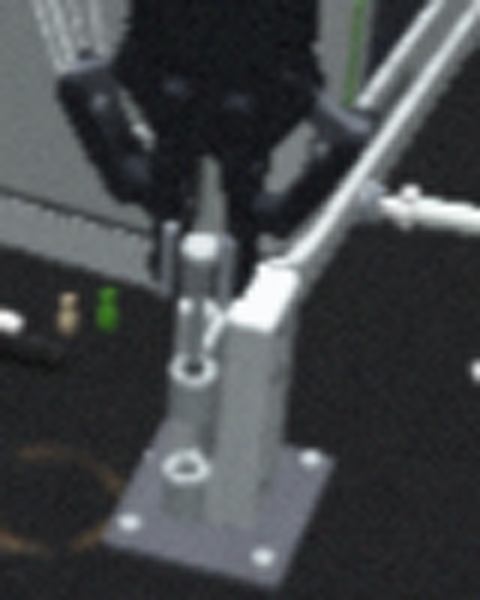

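Run:
```python
from h import *
z=np.load('s1.npz'); X=z['X']; g=z['img'].mean(2)
for v in range(105,136):
    print(v,g[v,297:311].astype(int), X[v,302].round(0))
```

```text
105 [ 29  24  26  33  35  49  82 107 112 113  74  29  29  22] [ 573. -362.   69.]
106 [ 40  55  46  39  37  61  97 110 113 112  73  33  23  25] [ 573. -362.   65.]
107 [105 151 113  47  34  83 107 114 114 108  75  38  32  25] [ 573. -362.   62.]
108 [ 99 132  96  45  62 112 129 132 124 117  83  42  30  26] [ 574. -367.   54.]
109 [ 92  98  69  83 177 213 217 212 190 145 122  84  38  32] [ 511. -162.  205.]
110 [ 88  91  73 138 210 230 231 230 218 157 128 118  68  31] [ 511. -162.  202.]
111 [ 87  88  70 151 212 227 228 226 206 143 109 100  62  29] [ 508. -154.  205.]
112 [ 88  82  61 108 162 200 213 204 176 122 104  92  53  34] [ 508. -152.  204.]
113 [ 88  81  59  78 109 134 144 136 119 100 101  87  54  26] [ 507. -149.  202.]
114 [ 88  78  52  66  84  95 104 102  82  80  99  83  48  26] [ 507. -150.  199.]
115 [90 81 52 69 88 85 89 85 65 77 99 78 42 30] [ 506. -149.  197.]
116 [ 91  76  53  67  86  87  87  80  66  86 102  72  43  33] [ 508. -155.  189.]
117 [ 98  74  45  69  88  87  85  84  66  88 105  74  43  38] [ 506. -150.  190.]
118 [ 95  73  47  69  82  87  82  78  63  87 102
[... 727 characters left out ...]
153 101 105 124 125 131] [ 506. -158.  153.]
128 [ 37  52  99 122 105 102 122 143 118  96 112 125 130 131] [ 506. -157.  150.]
129 [ 34  64 141 154 124 104 138 145 116  94 108 123 124 129] [ 506. -156.  147.]
130 [ 44 103 172 155 102  93 113 182 165 113 110 125 131 127] [ 505. -155.  145.]
131 [ 54 133 180 140  80  65  96 187 183 127 116 131 131 126] [ 506. -158.  139.]
132 [ 47 112 187 176 125 116 145 203 176 122 120 130 130 128] [ 505. -158.  136.]
133 [ 45  84 136 160 168 178 179 170 133 104 118 129 130 128] [ 503. -151.  139.]
134 [ 44  78 103 119 138 146 142 121  99 101 120 126 129 127] [ 503. -151.  135.]
135 [ 46  80  93 105 110 108 109 102  96  99 116 129 125 128] [ 503. -151.  133.]
```

Run:
```python
from h import *
s=np.load('scene.npz')
def m(img,X,r,c): 
    a=X[r[0]:r[1],c[0]:c[1]].reshape(-1,3); return a[np.isfinite(a).all(1)]
H=[];B=[];G=[]
for i in range(8):
    img,d,X=cloud('scene'); H.append(X[109:112,302:305]); b=m(img,X,(114,122),(310,318)); B.append(np.median(b[:,2])); G.append(img.mean(2))
H=np.array(H); print(H[...,2].mean(0).round(1)); print(np.mean(H,axis=(0,)).reshape(-1,3).round(1)); print(np.mean(B))
g=np.mean(G,0); print(g[126:136,298:307].round(0))
h=s['X'].copy(); i=s['img'].mean(2); print('initial',h[118:127,300:307,2].round(0)); print(i[118:127,300:307].round(0)); b=m(i,h,(114,122),(310,318)); print(np.median(b[:,2]))
print(ctrl.read_state()['tcp_pos'])
# expected row of axis points
c=ctrl.get_calibration('scene');V=np.array(c['view']);f=192/np.tan(np.radians(c['fov_y'])/2)
for zz in [80,112,137,141,171,204,205]:
    p=V@[507.5,-157,zz,1]; x,y=p[0]/-p[2],-p[1]/-p[2]; k=1+c['k1']*(x*x+y*y); print(zz,round(c['cx']+f*x*k,2),round(c['cy']+f*y*k,2))
```

```text
[[203.5 202.6 203.2]
 [204.2 203.2 202.9]
 [202.7 204.2 203.6]]
[[ 511.8 -163.8  203.5]
 [ 509.8 -165.8  202.6]
 [ 507.3 -166.   203.2]
 [ 510.1 -158.8  204.2]
 [ 508.2 -161.1  203.2]
 [ 506.  -162.4  202.9]
 [ 509.3 -156.9  202.7]
 [ 506.4 -155.8  204.2]
 [ 504.3 -157.5  203.6]]
133.78815786285043
[[ 45.  91. 112. 104. 100. 124. 202. 187. 123.]
 [ 46.  96. 114. 105. 100. 127. 183. 153. 104.]
 [ 48. 105. 121. 107. 101. 125. 145. 120.  95.]
 [ 63. 143. 155. 121. 106. 135. 145. 116.  97.]
 [104. 177. 153. 104.  96. 114. 182. 164. 113.]
 [135. 183. 140.  77.  63.  94. 186. 182. 127.]
 [112. 189. 176. 128. 113. 144. 201. 180. 121.]
 [ 84. 140. 159. 170. 178. 178. 168. 133. 107.]
 [ 79. 103. 120. 139. 146. 141. 123. 102. 101.]
 [ 79.  96. 105. 111. 113. 111. 105.  96.  99.]]
initial [[177. 180. 178. 178. 176. 178. 134.]
 [177. 178. 178. 178. 177. 179. 134.]
 [175. 177. 179. 177. 177. 176. 131.]
 [174. 176. 176. 178. 177. 174. 138.]
 [172. 172. 172. 173. 173. 169. 136.]
 [168. 169. 171. 170. 169. 166. 139.]
 [163. 165. 167. 166. 165. 165. 137.]
 [165. 164. 163. 163. 161. 158. 134.]
 [160. 159. 160. 161. 162. 158. 128.]]
[[192. 225. 233. 234. 237. 243. 249.]
 [206. 229. 231. 231. 231. 232. 237.]
 [178. 215. 226. 227. 225. 212. 222.]
 [122. 154. 172. 176. 164. 155. 197.]
 [ 97. 102. 115. 122. 113. 110. 174.]
 [ 90.  91.  93.  96.  85. 100. 192.]
 [ 80.  92.  91.  94.  93.  95. 144.]
 [ 75.  77.  81.  92.  89.  92.  96.]
 [ 76.  78.  88.  90.  83.  80.  91.]]
133.34632500941052
[ 507.7133314  -162.6254113   175.35717917]
80 300.01 148.25
112 300.67 139.16
137 301.21 131.78
141 301.29 130.58
171 301.97 121.34
204 302.74 110.71
205 302.76 110.38
```

Request:
move_arm(
  motion=[
    [0, 0, 0.001, 0, 0, 0, 230],
    [0, 0, 0.0023, 0, 0, 0, 230],
    [0, 0, 0.0023, 0, 0, 0, 230],
  ],
)

```text
time_s: 3.95
tcp_pos: [507.7, -162.6, 177.5]
eef_rot: [0.701, 0.713, -0.0, 0.0]
wrist_force: [5.4, -1.4, 0.3]
gripper_width: 16.7
grip_force: 31.6
```

Run:
```python
from h import *
H=[];G=[]
for i in range(8):
    img,d,X=cloud('scene'); H.append(X[108:111,302:305]);  G.append(img.mean(2))
H=np.array(H); print(H[...,2].mean(0).round(1))
g=np.mean(G,0); print(g[126:136,298:307].round(0)); print(g[105:114,300:306].round(0))
print(ctrl.read_state()['tcp_pos'])
```

```text
[[204.2 205.1 205.4]
 [  nan 206.  205.7]
 [205.4 205.7 205.7]]
[[ 44.  91. 114. 105.  99. 124. 201. 186. 123.]
 [ 45.  96. 115. 104. 101. 126. 182. 154. 104.]
 [ 48. 104. 121. 107. 101. 124. 144. 119.  96.]
 [ 62. 141. 154. 119. 103. 135. 145. 117.  96.]
 [103. 176. 150.  87.  72. 104. 180. 163. 110.]
 [135. 184. 142.  77.  64.  93. 186. 182. 128.]
 [111. 189. 177. 137. 128. 150. 201. 180. 121.]
 [ 84. 140. 159. 172. 182. 179. 169. 134. 106.]
 [ 78. 103. 120. 138. 147. 140. 122. 102. 101.]
 [ 77.  97. 104. 111. 114. 111. 105.  95.  99.]]
[[ 35.  31.  46.  85. 106. 114.]
 [ 53.  31.  59.  96. 110. 113.]
 [ 52.  44.  91. 116. 121. 117.]
 [ 59. 110. 162. 180. 179. 151.]
 [137. 199. 221. 224. 223. 212.]
 [167. 220. 230. 230. 230. 222.]
 [124. 193. 220. 225. 224. 199.]
 [ 85. 127. 150. 157. 156. 131.]
 [ 67.  91. 103. 107. 106.  94.]]
[ 507.66070483 -162.61432838  177.46549962]
```

Request:
move_arm(
  motion=[
    [0, 0, 0, 0, 0, 0, 190],
    [0, 0, 0, 0, 0, 0, 120],
    [0, 0, 0, 0, 0, 0, 60],
    [0, 0, 0, 0, 0, 0, 60],
    [0, 0, 0.02, 0, 0, 0, 60],
    [0, 0, 0.06, 0, 0, 0, 60],
    [0, 0, 0.07, 0, 0, 0, 60],
    [0, 0, 0.07, 0, 0, 0, 60],
  ],
)

```text
time_s: 5.15
tcp_pos: [508.3, -162.7, 249.0]
eef_rot: [0.701, 0.713, 0.001, 0.001]
wrist_force: [0.1, 0.6, -0.8]
gripper_width: 65.2
grip_force: 0.0
```

Request:
move_arm(
  motion=[
    [-0.002, 0.03, 0, 0, 0, 0.04, 60],
    [-0.007, 0.08, -0.01, 0, 0, 0.08, 60],
    [-0.012, 0.13, -0.03, 0, 0, 0.12, 60],
    [-0.017, 0.18, -0.05, 0, 0, 0.16, 60],
    [-0.022, 0.23, -0.07, 0, 0, 0.2, 60],
    [-0.027, 0.28, -0.09, 0, 0, 0.24, 40],
    [-0.032, 0.33, -0.1, 0, 0, 0.28, 30],
    [-0.037, 0.38, -0.1, 0, 0, 0.32, 30],
    [-0.04, 0.42, -0.1, 0, 0, 0.36, 30],
    [-0.041, 0.4447, -0.1, 0, 0, 0.384, 30],
  ],
)

```text
time_s: 6.15
tcp_pos: [464.8, 284.7, 145.8]
eef_rot: [0.55, 0.835, -0.001, -0.001]
wrist_force: [0.2, -0.0, -0.1]
gripper_width: 75.5
grip_force: 0.0
```

Run:
```python
from h import *
for n,bx in [('scene',(285,95,330,168)),('top',(325,185,378,228))]:
    h=[];J=[]
    for i in range(4):
        img,d,X=cloud(n); q=pts(X,bx,197,215); h.append(q[np.abs(q[:,1]+158)<14])
    h=np.vstack(h); print(n,len(h),h.mean(0).round(1),np.median(h,0).round(1))
    cv2.imwrite(f'pics/{n}2.png',img[...,::-1]); np.savez(n+'2.npz',img=img,X=X)
print(ctrl.read_state()['tcp_pos'])
```

```text
scene 173 [ 506.8 -156.8  203.4] [ 507.  -155.9  204.4]
top 181 [ 508.6 -158.3  204.3] [ 508.5 -157.9  204.6]
[466.54423253 281.1078787  147.33949389]
```

Request:
move_arm(
  motion=[
    [0, 0.001, -0.04, 0, 0, 0, 30],
    [0, 0.001, -0.075, 0, 0, 0, 30],
    [0, 0.001, -0.094, 0, 0, 0, 60],
    [0, 0.001, -0.094, 0, 0, 0, 110],
    [0, 0.001, -0.094, 0, 0, 0, 150],
    [0, 0.001, -0.094, 0, 0, 0, 200],
    [0, 0.001, -0.094, 0, 0, 0, 230],
    [0, 0.001, -0.094, 0, 0, 0, 230],
    [0, 0.001, -0.094, 0, 0, 0, 230],
  ],
  grip_force=60,
)

```text
time_s: 7.45
tcp_pos: [467.4, 283.6, 55.0]
eef_rot: [0.552, 0.834, 0.001, 0.001]
wrist_force: [-1.9, -1.1, 7.7]
gripper_width: 23.6
grip_force: 61.2
```

Request:
move_arm(
  motion=[
    [0, 0, 0.01, 0, 0, 0, 230],
    [0, 0, 0.025, 0, 0, 0, 230],
    [0.001, -0.01, 0.04, 0, 0, -0.02, 230],
    [0.005, -0.04, 0.045, 0, 0, -0.06, 230],
    [0.01, -0.08, 0.045, 0, 0, -0.12, 230],
    [0.016, -0.13, 0.045, 0, 0, -0.18, 230],
    [0.022, -0.18, 0.045, 0, 0, -0.24, 230],
    [0.028, -0.23, 0.045, 0, 0, -0.3, 230],
    [0.034, -0.28, 0.04, 0, 0, -0.35, 230],
    [0.038, -0.315, 0.037, 0, 0, -0.38, 230],
  ],
)

```text
time_s: 8.45
tcp_pos: [504.8, -34.5, 91.6]
eef_rot: [0.7, 0.714, 0.0, 0.001]
wrist_force: [0.2, 0.1, -1.4]
gripper_width: 23.3
grip_force: 60.1
```

Request:
move_arm(
  motion=[
    [0, 0, 0, 0, 0, 0, 230],
    [0, 0, 0, 0, 0, 0, 230],
    [0, 0, 0, 0, 0, 0, 230],
  ],
)

```text
time_s: 8.75
tcp_pos: [504.7, -31.1, 91.2]
eef_rot: [0.699, 0.715, 0.0, 0.0]
wrist_force: [0.8, -0.0, -1.9]
gripper_width: 23.3
grip_force: 60.1
```

Run:
```python
from h import *
s=ctrl.read_state(); print(s['tcp_pos'],s['eef_rot'],s['wrist_force'])
out=[]
for n,bx in [('scene',(255,60,345,180)),('top',(265,170,385,240))]:
    img,d,X=cloud(n); np.savez(n+'3.npz',img=img,X=X)
    u0,v0,u1,v1=bx; out.append(cv2.resize(img[v0:v1,u0:u1,::-1],None,fx=4,fy=4,interpolation=cv2.INTER_CUBIC))
h=max(o.shape[0] for o in out); out=[cv2.copyMakeBorder(o,0,h-o.shape[0],0,0,0) for o in out]
im=np.hstack(out); im=cv2.resize(im,(795,int(im.shape[0]*795/im.shape[1]))); cv2.imwrite('pics/c3.png',im); print(im.shape)
```

```text
[504.66957101 -31.0752549   91.15885509] [6.98973206e-01 7.15147793e-01 2.82649541e-04 1.05144490e-04] [ 0.7625858  -0.04450659 -1.88612517]
(454, 795, 3)
```

View pics/c3.png

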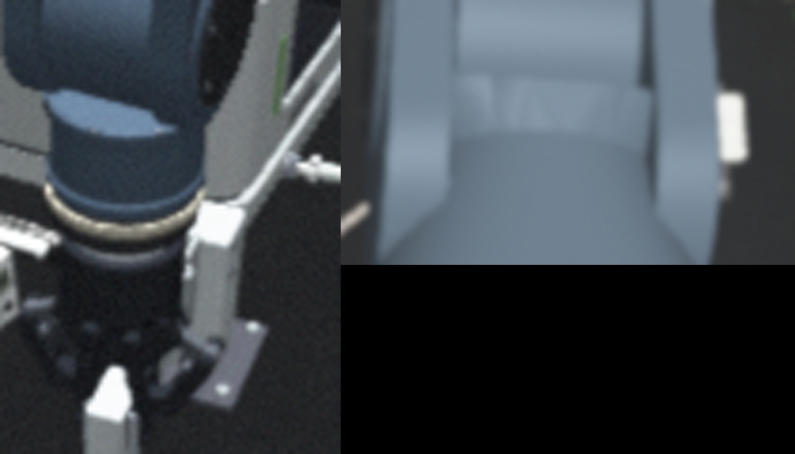

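Run:
```python
from h import *
def st(name,P): 
    m=np.median(P,0); A=np.c_[P[:,0]-m[0],P[:,2]-m[2],np.ones(len(P))]
    w=np.ones(len(P),bool)
    for _ in range(4):
        c=np.linalg.lstsq(A[w],P[w,1],rcond=None)[0]; r=P[:,1]-A@c; w=np.abs(r)<4
    print(name,len(P),w.sum(),'med',m.round(1),'plane y',c[2].round(2),'dy/dx',c[0].round(3),'dy/dz',c[1].round(3),P[w].min(0).round(0),P[w].max(0).round(0))
X=np.load('scene3.npz')['X'].reshape(-1,3); X=X[np.isfinite(X).all(1)]
S=X[(X[:,0]>480)&(X[:,0]<530)&(X[:,1]>-20)&(X[:,1]<10)]
st('stile end',S[(S[:,2]>42)&(S[:,2]<128)])
t=S[S[:,2]>132]; print('top',len(t),t.mean(0),t.min(0),t.max(0))
for z in range(20,150,10): 
    q=S[(S[:,2]>z)&(S[:,2]<=z+10)]; print(z,len(q),q.mean(0).round(1) if len(q) else '')
for f in ['scene','scene2']:
    X=np.load(f+'.npz')['X'].reshape(-1,3); X=X[np.isfinite(X).all(1)]
    for a,b in [(484,505),(510,532)]:
        P=X[(X[:,0]>a)&(X[:,0]<b)&(X[:,1]>-211)&(X[:,1]<-195)&(X[:,2]>20)&(X[:,2]<125)]; st(f+' block',P)
# other stile end face before grasp, rotated frame about (467.3,281.7)
X=np.load('scene.npz')['X'].reshape(-1,3); X=X[np.isfinite(X).all(1)]
a=np.radians(22.9); R=np.array([[np.cos(a),np.sin(a)],[-np.sin(a),np.cos(a)]])
Y=X.copy(); Y[:,:2]=(X[:,:2]-[467.3,281.7])@R.T
st('stile0 end(rot)',Y[(abs(Y[:,0])<13)&(Y[:,1]>17)&(Y[:,1]<33)&(Y[:,2]>10)&(Y[:,2]<93)])
```

```text
stile end 262 234 med [501.7  -6.4  88.9] plane y -6.4 dy/dx 0.048 dy/dz -0.005 [491. -11.  42.] [516.  -2. 127.]
top 1441 [5.03399050e+02 3.67654935e-01 2.95428532e+02] [480.00081601 -19.96407917 132.07058895] [529.99559988   9.9950201  481.78938497]
20 0 
30 4 [500.7  -7.   39.1]
40 23 [503.3  -6.5  45. ]
50 28 [502.2  -7.3  54.5]
60 32 [501.7  -6.6  65. ]
70 29 [501.4  -7.   75.4]
80 30 [502.3  -7.7  85.3]
90 31 [503.1  -7.1  95.4]
100 28 [500.7  -7.7 105. ]
110 35 [502.7  -7.2 114.9]
120 37 [502.   -8.7 125.1]
130 72 [505.3 -12.2 136.1]
140 24 [509.1 -17.8 144.6]
scene block 198 192 med [ 495.1 -205.5   74.3] plane y -205.51 dy/dx 0.046 dy/dz 0.002 [ 486. -210.   21.] [ 505. -202.  125.]
scene block 20 19 med [ 526.4 -204.3   57.3] plane y -204.77 dy/dx 0.018 dy/dz 0.02 [ 510. -208.   27.] [ 530. -202.  112.]
scene2 block 200 195 med [ 495.4 -205.8   74.8] plane y -205.87 dy/dx 0.041 dy/dz -0.005 [ 486. -210.   20.] [ 505. -202.  124.]
scene2 block 35 35 med [ 526.8 -205.1   61.1] plane y -205.07 dy/dx 0.078 dy/dz -0.013 [ 510. -208.   28.] [ 531. -203.  124.]
stile0 end(rot) 241 238 med [-1.7 26.5 51.5] plane y 26.53 dy/dx 0.005 dy/dz -0.014 [-13.  23.  10.] [11. 30. 93.]
```

Run:
```python
from h import *
def ray(n,u,v,z):
    c=ctrl.get_calibration(n); f=192/np.tan(np.radians(c['fov_y'])/2)
    K=np.array([[f,0,c['cx']],[0,f,c['cy']],[0,0,1.]])
    p=cv2.undistortPoints(np.array([[[u,v]]],float),K,np.array([c['k1'],0,0,0.])).ravel()
    W=np.linalg.inv(np.array(c['view'])); d=W[:3,:3]@[p[0],-p[1],-1]; o=W[:3,3]; return o+d*(z-o[2])/d[2]
for n,(u0,v0,u1,v1) in [('top2',(330,192,350,216)),('scene2',(295,102,312,118))]:
    z=np.load(n+'.npz'); g=z['img'].mean(2); Z=z['X'][...,2]
    print(n); print(g[v0:v1,u0:u1].astype(int)); print(Z[v0:v1,u0:u1].round(0))
    m=np.zeros(g.shape,bool); m[v0:v1,u0:u1]=(Z[v0:v1,u0:u1]>195)
    vv,uu=np.nonzero(m); print(len(vv),ray(n[:-1],uu.mean(),vv.mean(),204.5))
    w=np.clip(g-120,0,110)*cv2.dilate(m.astype(np.uint8),np.ones((3,3))); vv,uu=np.nonzero(w); ww=w[vv,uu]; print('int',ray(n[:-1],(uu*ww).sum()/ww.sum(),(vv*ww).sum()/ww.sum(),204.5))
```

```text
top2
[[ 48  50  55  68  78  86  89  89  89  85  81  78  76  77  80  82  84  86
   85  85]
 [ 48  49  58  76  90  99 106 111 112 107 101  97  97  98  99 100 101 102
  102 102]
 [ 48  50  61  83 101 113 128 143 144 130 116 110 109 109 110 110 111 111
  111 111]
 [ 48  50  62  86 106 123 149 171 172 151 126 115 114 114 114 114 114 115
  114 114]
 [ 49  50  62  87 107 127 156 180 181 157 129 117 118 122 123 120 117 116
  115 114]
 [ 49  50  62  88 107 123 145 163 162 143 126 122 133 145 149 141 130 121
  115 112]
 [ 50  51  63  87 107 117 129 138 137 127 123 138 162 179 184 177 159 135
  117 109]
 [ 50  50  63  89 108 119 129 137 135 125 128 157 186 202 206 203 186 155
  124 109]
 [ 50  54  66  91 114 133 150 159 153 136 138 169 198 209 212 211 199 170
  134 112]
 [ 58  68  82 100 126 152 166 165 149 129 137 173 199 209 211 211 203 175
  139 118]
 [ 80 103 113 119 140 162 162 143 120 106 124 164 194 205 209 208 201 179
  153 140]
 [112 136 136 131 147 164 151 118  95  90 109 145 176 192 197 197 191 180
  169 164]
 [135 151 136 124 143 161 149 116  98 101 111 128 148 161 167 165 161 155
 
[... 5541 characters left out ...]
. 205. 205. 205. 205. 205. 204. 205.  48.  51.
   51.  52.  53.]
 [ 32.  29.  33.  35.  37. 201. 203. 204. 204. 206. 203. 201.  44.  44.
   47.  46.  46.]
 [ 29.  32.  30.  31.  33. 199. 199. 199. 200. 202. 200. 198. 134. 131.
  131. 134.  45.]
 [ 24.  26.  25.  26.  27. 196. 198. 200. 197. 197. 199. 196. 134. 135.
  133. 133. 134.]
 [ 24.  25.  21.  24. 187. 193. 195. 194. 194. 195. 194. 192. 134. 134.
  136. 133. 133.]
 [ 16.  20.  20.  21.  23. 188. 189. 191. 193. 191. 192.  nan 132. 133.
  133. 132. 132.]
 [ 12.  12.  18.  14.  19. 187. 187. 188. 188. 188. 186. 134. 134. 133.
  134. 134. 133.]]
49 [ 506.59202636 -154.6020252   204.5       ]
int [ 505.4933888  -158.52256492  204.5       ]
```

Run:
```python
from h import *
def ray(n,u,v,z):
    c=ctrl.get_calibration(n); f=192/np.tan(np.radians(c['fov_y'])/2)
    K=np.array([[f,0,c['cx']],[0,f,c['cy']],[0,0,1.]])
    p=cv2.undistortPoints(np.array([[[u,v]]],float),K,np.array([c['k1'],0,0,0.])).ravel()
    W=np.linalg.inv(np.array(c['view'])); d=W[:3,:3]@[p[0],-p[1],-1]; o=W[:3,3]; return o+d*(z-o[2])/d[2]
print(ray('top',344.0,200.75,205),ray('scene',303.4,109.7,205))
# stile before grasp: top-face centroid (bright) and knuckle ring
for n,(u0,v0,u1,v1) in [('top',(155,198,210,232)),('scene',(232,245,264,322))]:
    g=np.load(n+'.npz')['img'].mean(2)[v0:v1,u0:u1]; m=(g>(175 if n=='top' else 200)).astype(np.uint8)
    k,l,s,c=cv2.connectedComponentsWithStats(m); i=1+np.argmax(s[1:,4]); print(n,s[1:].tolist(),ray(n,c[i][0]+u0,c[i][1]+v0,100))
    r=cv2.minAreaRect(np.argwhere(l==i)[:,::-1].astype(np.float32)); print(r)
```

```text
[ 509.10108368 -160.40926412  205.        ] [ 506.96596986 -160.28394874  205.        ]
top [[6, 15, 20, 14, 172]] [466.59622255 281.7657968  100.        ]
((15.517241477966309, 21.29310417175293), (9.099071502685547, 18.9409236907959), 68.19859313964844)
scene [[13, 9, 6, 12, 29], [19, 10, 2, 5, 6], [9, 25, 12, 23, 255]] [464.31342396 284.84189232 100.        ]
((14.5, 36.0), (22.0, 11.0), 90.0)
```

Request:
move_arm(
  motion=[
    [0.0014, -0.01, -0.001, 0, 0, 0, 230],
    [0.0014, -0.02, -0.001, 0, 0, 0, 230],
    [0.0014, -0.028, -0.001, 0, 0, 0, 230],
    [0.0014, -0.03, -0.001, 0, 0, 0, 230],
    [0.0014, -0.03, -0.001, 0, 0, 0, 230],
    [0.0014, -0.03, -0.001, 0, 0, 0, 230],
  ],
)

```text
time_s: 9.45
tcp_pos: [505.9, -61.8, 89.6]
eef_rot: [0.699, 0.715, 0.0, -0.0]
wrist_force: [-0.5, 0.2, -1.3]
gripper_width: 23.5
grip_force: 60.1
```

Run:
```python
from h import *
s=ctrl.read_state(); print(s['tcp_pos'],s['eef_rot'],s['wrist_force'],s['time_s'])
L=[]
for i in range(4):
    img,d,X=cloud('scene'); L.append(X)
X=np.array(L).reshape(-1,3); X=X[np.isfinite(X).all(1)]
S=X[(X[:,0]>488)&(X[:,0]<520)&(X[:,2]>125)&(X[:,2]<142)&(X[:,1]>-85)&(X[:,1]<-36)]
t=S[S[:,1]<-43]; print(len(t),np.median(t,0),t[:,2].std())
X0=np.load('scene.npz')['X']; q=pts(X0,(236,250,260,318),95,107); q=q[q[:,1]>262]; print(np.median(q,0))
np.savez('scene4.npz',img=img,X=X)
out=[]
for n,(u0,v0,u1,v1) in [('scene',(255,80,345,190)),('top',(285,170,385,240))]:
    img=ctrl.read_camera(n)[0]; out.append(cv2.resize(img[v0:v1,u0:u1,::-1],None,fx=4,fy=4,interpolation=cv2.INTER_CUBIC))
h=max(o.shape[0] for o in out); out=[cv2.copyMakeBorder(o,0,h-o.shape[0],0,0,0) for o in out]
cv2.imwrite('pics/c4.png',np.hstack(out))
```

```text
[505.87162964 -61.79940876  89.60318924] [ 6.99374333e-01  7.14755580e-01  2.41291232e-05 -5.57171620e-05] [-0.53394884  0.24664074 -1.32740736] 9.45
410 [507.25497717 -56.19238773 135.23853807] 2.4874201796929802
[464.13890175 286.41194889 100.92339368]
```

View pics/c4.png

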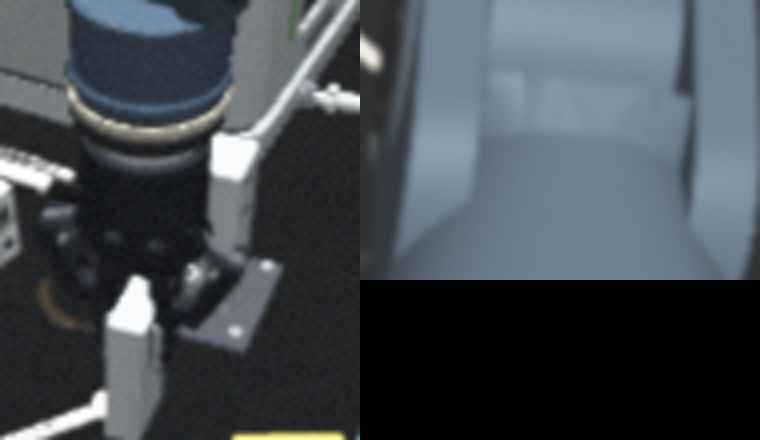

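Request:
move_arm(
  motion=[
    [0.0003, -0.002, 0.0005, 0, 0, 0, 230],
    [0.0003, -0.004, 0.0005, 0, 0, 0, 230],
    [0.0003, -0.006, 0.0005, 0, 0, 0, 230],
    [0.0003, -0.008, 0.0005, 0, 0, 0, 230],
    [0.0003, -0.01, 0.0005, 0, 0, 0, 230],
    [0.0003, -0.01, 0.0005, 0, 0, 0, 230],
    [0.0003, -0.01, 0.0005, 0, 0, 0, 230],
  ],
)

```text
time_s: 10.45
tcp_pos: [506.2, -71.9, 90.1]
eef_rot: [0.699, 0.715, 0.0, -0.0]
wrist_force: [0.3, 0.2, -1.8]
gripper_width: 23.3
grip_force: 60.1
```

Request:
move_arm(
  motion=[
    [0, -0.002, 0, 0, 0, 0, 230],
    [0, -0.004, 0, 0, 0, 0, 230],
    [0, -0.006, 0, 0, 0, 0, 230],
    [0, -0.008, 0, 0, 0, 0, 230],
    [0, -0.0095, 0, 0, 0, 0, 230],
    [0, -0.011, 0, 0, 0, 0, 230],
    [0, -0.0125, 0, 0, 0, 0, 230],
    [0, -0.0125, 0, 0, 0, 0, 230],
    [0, -0.0125, 0, 0, 0, 0, 230],
    [0, -0.0125, 0, 0, 0, 0, 230],
  ],
)

```text
time_s: 11.45
tcp_pos: [506.2, -84.3, 90.1]
eef_rot: [0.699, 0.715, -0.0, -0.0]
wrist_force: [-0.2, 0.8, -1.6]
gripper_width: 23.5
grip_force: 60.1
```

Run:
```python
from h import *
s=ctrl.read_state(); print(s['tcp_pos'],s['eef_rot'],s['wrist_force'],s['torque'],s['time_s'])
L=[]
for i in range(4):
    img,d,X=cloud('scene'); L.append(X)
A=np.array(L).reshape(-1,3); A=A[np.isfinite(A).all(1)]
P=A[(A[:,0]>488)&(A[:,0]<520)&(A[:,1]>-70)&(A[:,1]<-50)&(A[:,2]>42)&(A[:,2]<128)]
m=np.median(P,0); w=abs(P[:,1]-m[1])<5; c=np.polyfit(P[w,0]-505,P[w,1],1); print('end face y',m,c)
c=np.polyfit(P[w,2]-90,P[w,1],1); print('dy/dz',c)
B=A[(A[:,0]>486)&(A[:,0]<531)&(A[:,1]>-211)&(A[:,1]<-199)&(A[:,2]>20)&(A[:,2]<125)]; print('block',len(B),np.median(B,0), np.polyfit(B[:,0]-508,B[:,1],1))
out=[]
for n,(u0,v0,u1,v1) in [('scene',(255,80,345,190)),('top',(285,170,385,240))]:
    img=ctrl.read_camera(n)[0]; out.append(cv2.resize(img[v0:v1,u0:u1,::-1],None,fx=4,fy=4,interpolation=cv2.INTER_CUBIC))
h=max(o.shape[0] for o in out); out=[cv2.copyMakeBorder(o,0,h-o.shape[0],0,0,0) for o in out]
cv2.imwrite('pics/c5.png',np.hstack(out))
```

```text
[506.19755483 -84.25635644  90.09607388] [ 6.99290486e-01  7.14837615e-01 -5.55323736e-06 -3.13682704e-05] [-0.23169915  0.77146501 -1.57558436] [ 0.00982256 -0.00349514  0.02863755] 11.45
end face y [503.61365976 -59.43083267  86.45931257] [ 4.27489795e-02 -5.93639450e+01]
dy/dz [-4.35037761e-03 -5.93939433e+01]
block 304 [ 494.67206919 -205.6428059    76.90847447] [ 6.77206859e-02 -2.04949274e+02]
```

View pics/c5.png

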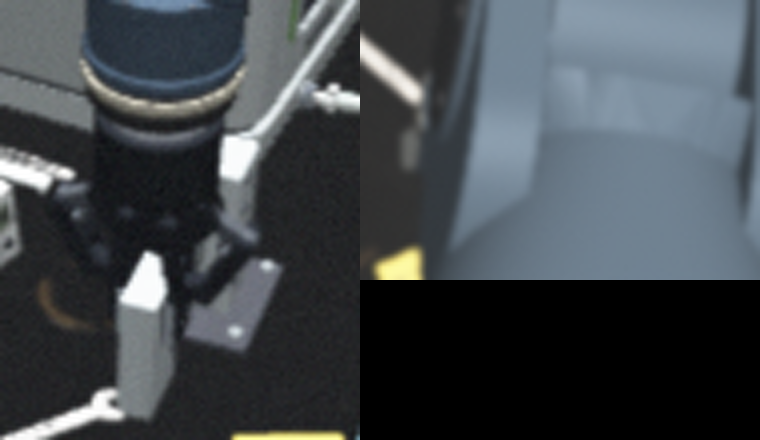

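Request:
move_arm(
  motion=[
    [0, -0.0005, 0, 0, 0, 0, 230],
    [0, -0.0005, 0, 0, 0, 0, 230],
    [0, -0.0005, 0, 0, 0, 0, 230],
    [0, -0.0005, 0, 0, 0, 0, 230],
  ],
)

```text
time_s: 12.15
tcp_pos: [506.2, -84.8, 90.1]
eef_rot: [0.699, 0.715, 0.0, 0.0]
wrist_force: [0.4, -0.8, -2.4]
gripper_width: 23.5
grip_force: 60.1
```

Run:
```python
from h import *
s=ctrl.read_state(); print(s['tcp_pos'],s['wrist_force'],s['time_s'])
print(ctrl.hand_in())
```

```text
[506.2340828  -84.80753958  90.13548897] [ 0.42837028 -0.7910493  -2.41883484] 12.15
the job is handed in; nothing more can be done
None
```

I handed the job in at 12.2 s: the pin is drawn up to about 34 mm, and the single-knuckle leaf is held upright between the jamb's knuckles, clear of the bench with almost no wrist force. The arm hid the knuckle from both cameras, so I judged the bore alignment (to about 1 mm) from the stile's end face, the jamb block and the tool position. The spare leaf was not touched.

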